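# Raise the copy-stand camera to its second stop and hold it

## Task

Raise the camera on the copy stand for a wider shot: take the black grip on top of its column so that you squeeze in the red release button, and draw it smoothly straight up past the first stop, where the inner tube is fully out, until the middle tube too comes up against its second stop. The column sinks when let go and someone else has yet to clamp it, so finish while holding it there, still by the grip. Do not touch the camera, and leave the model on the light box and the tape and marker beside the stand where they are.

Things in the scene. Friction and masses are not known exactly. Their poses are not given: they have to be found in the camera images.
- stand: copy stand, fixed to the table: steel foot plate 130 x 160 x 12 mm, upright aluminium tube 27 mm thick, black clamp collar whose top, the stand's highest part, is 126 mm above the table; collar, clamp knob (-y) and steel catch housing (+y) reach 41 mm from the axis. Origin on the column's axis at table height; z up the column, +x along the camera arm, +y to the red button's side.
- grip (a point): where to take hold: middle of the upright black rubber grip, on the column's axis, 176 mm above the table when down; rises with the head; axes as the stand's. Grip 32 mm along x, 52 mm high (26 mm above and below here), faces at y = -15 and +13 mm. With the red button it is 35 mm across in y, 29 mm when squeezed. Free space in y on both sides from 45 mm below this point up.
- camera_arm_root (a point): where the flat aluminium camera arm (20 mm wide in y, 11 mm thick) leaves the block under the grip, on its top face, 17 mm from the column's axis along +x and 26 mm below the grip point; it runs to +x to the camera. The block is 34 x 29 mm and 19 mm high, its top at the underside of the grip. Rises with the head.
- button_face (a point): centre of the outer face of the red button (22 mm along x, 30 mm high), 20 mm from the column's axis along +y, at the grip point's height; 14 mm from the axis when fully pressed, which is 1 mm proud of the grip.
- release_button (a joint): the red spring button in the +y face of the grip: 0 m out, 0.006 m fully pressed (towards -y). Takes 2 N to start, 6 N fully down; springs back. While out, its tooth catches under the collar and the lowered head rises only 1 to 2 mm; pressed 0.004 m or more the tooth is nearly or fully clear (fully: 0.005 m). Above 10 mm of lift the catch no longer acts.
- head (a joint): how far the inner tube with grip, arm and camera stands out of the middle tube: 0 m down (start), 0.060 m fully out, which is the first stop. Friction about 1.5 N, damping 8 N s/m; head and camera weigh about 4 to 6 N together and sink when let go (and back by a millimetre or two if the pull is eased). It draws out before the middle tube moves.
- middle_tube (a joint): how far the middle tube stands out of the stand's tube: 0 m at the start. The inner tube lifts it after the first stop, which takes about 4 N more (friction 3 N, weight 1.2 N; damping 16 N s/m); sinks when let go. It ends firmly at the second stop after 0.043 to 0.067 m: travel = height of stop_screw above the table - 0.025 m.
- middle_mark (a point): point on the column's axis that rises with the middle tube, 25 mm above the table at the start; it comes level with stop_screw's origin when the middle tube is up against the second stop (2 mm lower = 2 mm still to go).
- stop_screw: knurled brass stop screw, 16 mm thick, in a vertical slot on the robot's side of the stand's tube, fixed at a height that differs from run to run (0.068 to 0.092 m above the table). Its pin is the second stop. Origin: on the column's axis at the height of the screw's centre.
- camera: black camera with silver band, 62 x 104 x 32 mm (x, y, z), looking straight down from the end of the arm; lens 54 mm thick, reaching 45 mm below the origin. Origin: centre of its body, 143 mm from the column's axis along +x and 16 mm below the grip point; rises with the head.
- light_box: flat white light box 226 x 315 x 30 mm, fixed on the table beyond the stand, under the camera. Origin: centre of its underside.
- model: many-sided panel model (cuboctahedron), 63 mm across, standing loose on the light box below the lens; to be left alone. Origin: centre of its underside.
- masking_tape: roll of masking tape, 104 mm across, 25 mm high, lying loose on the table; to be left alone. Origin: centre of its underside.
- marker: red and white marker pen, 135 mm long, 16 mm thick, lying loose on the table; to be left alone. Origin: centre of its underside.

How it is judged:
By the outcome, as a careful person would: the job done as asked, in the order asked, and still so for the second after the job is handed in, while the arm keeps its last pose, push and grip.
It also fails if it takes over 32 s, if anything falls off the work surface, if the arm or the gripper's body presses on something with over 40 N, if the wrist force passes 120 N, or if a joint passes its speed limit or range.

## Robot

A 7-joint arm with a two-finger parallel gripper is mounted at the origin on a cart in front of the work surface, level with it; the furniture and walls round the work are solid. World frame = base frame: x ahead of the robot, y to its left, z up, the work surface at z = 0. Lengths are in m, angles in degrees, forces in N, time in s.
With the tool pointing down it reaches from about 0.425 to 0.875 m from the base axis. Payload 4.7 kg.
Tool frame: the origin (TCP) lies at the very end of the fingers, on their centre line; the grasp point (between the pads) lies 19 mm behind it; z points along the fingers, y is the line along which they close (so a half turn about z gives the same grasp; the last joint's range is limited). The gripper opens to 87 mm and grips with 3 to 60 N. Pads are 19 mm wide; open, the fingers measure 117 mm over their backs; the gripper's body (75 mm by 190 mm) begins 51 mm behind the grasp point.
Start: joints at [76.209, 18.392, -4.016, 83.108, 1.295, 78.541, -3.26], TCP at [0.164, -0.629, 0.223] pointing down, gripper open.
Joint ranges: [-163.93, 163.93], [-17.29, 119.83], [-79.2, 71.16], [3.27, 140.29], [-89.18, 269.18], [5.43, 117.66], [-154.24, 154.24]. Speed limits (degrees/s): [147.25, 147.25, 180, 180, 180, 180, 180].

## Interface

Orientations are given as [roll, pitch, yaw] about the fixed x, y, z axes, in that order (R = Rz(yaw) Ry(pitch) Rx(roll)).
In Python, from cell import get_obs, eyes, env gives the robot as it stands.
- The arm moves only by the tool servo_tool, never from a script. Its argument "series" is a list that holds one entry, the list of rows, each a list of 7 numbers: the shift along the tool's x, y, z in units of 300 mm (1.0 is 300 mm), then the turn, a rotation vector about the tool's x, y, z in units of pi rad (1.0 is pi rad), then the opening, from 0 (shut) to 1 (fully open). In form: [[[tx, ty, tz, wx, wy, wz, gripper], ...]]. A call has 1 to 12 rows; each row is the pose to reach, as a shift and turn from the pose commanded when the call began, along the tool's axes at that moment, turning the shorter way round; what a row does not reach only later rows make up. A row lasts 1/12 s, in which the tool goes at most 41.7 mm and 7.16 degrees, less where a joint would pass 70% of its speed; a pose out of reach is approached as far as the arm can. A call with a number of a shift or a turn outside -1 to 1 is refused whole. A call with a gripper value outside its range is refused whole. The fingers move at their own pace and stop on an object; "grip_force" is the grip in N (left out, the last holds). Time passes only in rows, so rows that repeat a pose let the fingers close. It gives the time, the measured TCP pose, the force, the opening and the grip force at its end, in the units of the state.
- get_obs(): the state, without advancing time (a new reading comes with each control period).
- eyes.read_camera(name): name is "side" or "top" or "wrist"; returns a dict with "frame" (384x512x3 uint8, red, green, blue), "depth" (384x512 float32, m along the optical axis (not along the pixel's ray), 0 where there is no reading), "fx", "fy", "cx", "cy" (pixels), "distortion" ([k1, k2, p1, p2, k3] as OpenCV has them; the pictures are not rectified), "origin" and "rotation" of the camera in the world; the wrist camera has in their place "mount" (4x4, takes a point from camera to tool coordinates, whose origin is the TCP and whose axes are the flange's). Camera axes: x right, y down, z forward; pixel columns grow to the right and rows downward; lengths in m; the calibration is good to about 2 mm. A picture is of the moment at which its call begins: read the wrist's pose just before it.
- env.sign_off(): hands the job in; it is judged then, once.
The state is a dict: "time_s": time; "qpos": joint angles; "joint_velocities": joint speeds; "effort": joint torques, N m; "tool_pos": TCP position; "tool_rot": TCP orientation; "force": force on the tool from outside, world axes, zero at the start; "wrist_torque": the same for the moment, N m; "grip_width": finger opening in m; "grasp_force": force on a finger pad.
Only numpy, scipy, OpenCV 4.12 (cv2) and the standard library are available. Lean on these libraries where they do the work, as an engineer would, in place of code of your own. Each camera call takes 0.05 s, during which the arm holds its last target. There are 200 camera calls.

## Working session

There is one attempt and no reset: what is moved stays moved. The work goes in short steps, Python scripts to look and compute and a tool call to move; the robot and the scene stay as the last step left them, time stands still between calls to the robot, and variables do not carry over. Pictures are saved under pics/ and viewed, at most 10 in all, crops included, and the job is handed in when it is done.

Besides the shell and the picture viewer there is one more tool, called as name(argument=value, ...), one argument or row to a line, values as JSON. servo_tool: Moves the arm, as the interface text tells. Shifts and turns lie within -1 to 1; 1 stands for 300 mm of shift or pi rad of turn. Its arguments: {"type":"object","properties":{"series":{"type":"array"},"grip_force":{"type":"number"}},"required":["series"]}

```bash
ls; mkdir -p pics
cat > h.py <<'E'
import numpy as np, cv2, pickle
from cell import get_obs, eyes, env
from scipy.spatial.transform import Rotation as R
def cam(n):
    s=get_obs(); c=eyes.read_camera(n)
    if 'mount' in c:
        T=np.eye(4);T[:3,:3]=R.from_euler('xyz',s['tool_rot'],degrees=True).as_matrix();T[:3,3]=s['tool_pos']
        M=T@np.array(c['mount']); c['origin']=M[:3,3]; c['rotation']=M[:3,:3]
    return c
def rays(c,uv):
    K=np.array([[c['fx'],0,c['cx']],[0,c['fy'],c['cy']],[0,0,1]])
    p=cv2.undistortPoints(np.array(uv,float).reshape(-1,1,2),K,np.array(c['distortion'],float))[:,0]
    return np.c_[p,np.ones(len(p))]@np.array(c['rotation']).T
def pts(c,uv):
    uv=np.array(uv,int); d=c['depth'][uv[:,1],uv[:,0]]
    return np.array(c['origin'])+rays(c,uv)*d[:,None]
def plane(c,uv,z):
    r=rays(c,uv); o=np.array(c['origin']); return o+r*((z-o[2])/r[:,2])[:,None]
E
python3 - <<'E'
from h import *
s=get_obs();print(s)
a=[]
for n in('side','top'):
    c=cam(n);pickle.dump(c,open(n+'.pkl','wb'));print(n,c['origin'],np.round(c['rotation'],2).tolist(),c['fx'])
    a.append(c['frame'][:,:,::-1])
im=np.vstack(a);cv2.imwrite('pics/a.png',cv2.resize(im,(400,600)) if 0 else a[0]);cv2.imwrite('pics/b.png',a[1])
E
```

```text
pics
{'time_s': 0.0, 'qpos': array([76.20807751, 18.43822729, -4.01554588, 83.17455572,  1.2972317 ,
       78.54141785, -3.2600212 ]), 'joint_velocities': array([-0.08893885,  0.02805293, -0.06333186, -0.00331186,  0.03762894,
        0.03770311, -0.02944605]), 'effort': array([ 1.04120318e-03, -4.91292572e+01, -4.03748788e-01, -3.12524307e+01,
       -6.40340103e-02,  4.37241001e-02,  1.74054326e-04]), 'tool_pos': array([ 0.16363992, -0.6284913 ,  0.22147401]), 'tool_rot': array([-1.79891167e+02,  7.97112270e-03,  1.46021099e+01]), 'force': array([ 0.12086589, -0.28194449, -0.05618578]), 'wrist_torque': array([-0.00944653,  0.04216785, -0.00696363]), 'grasp_force': 0.0, 'grip_width': 0.08725454133982344}
side [0.12917446 0.89526263 0.67380812] [-118.36, 1.44, -158.08] 460.4801782533432
top [ 0.34396604 -0.0177108   1.11819119] [-168.91, 0.19, -89.6] 414.1106203534535
```

View pics/a.png

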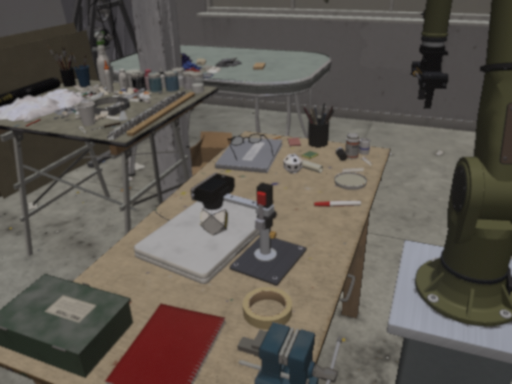

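View pics/b.png

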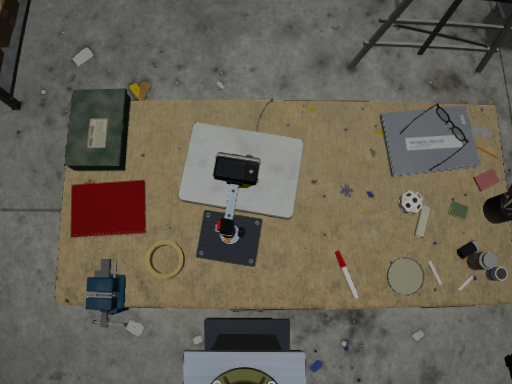

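Side view: black grip with red button at about (264,193), camera at (213,190). Top view: grip (226,228), red button on its left (219,227), camera (236,168) with the arm running up, tape (165,259), marker (346,274).

```bash
sed -i "s/^def rays/def fix(c):\n    r=np.array(c['rotation'],float)\n    if r.shape==(3,): c['rotation']=R.from_euler('xyz',r,degrees=True).as_matrix()\n    return c\ndef rays/" h.py
python3 - <<'E'
from h import *
t=fix(pickle.load(open('top.pkl','rb')));s=fix(pickle.load(open('side.pkl','rb')))
print('table', pts(t,[(300,260),(225,180)]), pts(s,[(200,290)]))
def show(c,n,u0,u1,v0,v1,zmin,zmax):
    vv,uu=np.mgrid[v0:v1,u0:u1];uv=np.c_[uu.ravel(),vv.ravel()];p=pts(c,uv)
    k=(p[:,2]>zmin)&(p[:,2]<zmax);f=c['frame'][uv[:,1],uv[:,0]].astype(int)
    red=(f[:,0]>110)&(f[:,0]>2*f[:,1])
    print(n,'n',k.sum(),'mean',p[k].mean(0),'min',p[k].min(0),'max',p[k].max(0),'red',p[red&(p[:,2]>.1)].mean(0),red.sum(),uv[red].mean(0))
    return uv[k],p[k]
show(t,'gripTop',205,245,210,245,.185,.22)
u,p=show(t,'arm',224,242,186,216,.13,.165)
print('arm line',cv2.fitLine(p[:,:2].astype(np.float32),2,0,.01,.01).ravel())
u,p=show(t,'cam',205,270,140,195,.13,.21);print('camrect',cv2.minAreaRect(p[p[:,2]>.155][:,:2].astype(np.float32)))
show(s,'side',250,280,178,215,.15,.22)
# brass screw in side
f=cv2.cvtColor(s['frame'],cv2.COLOR_RGB2HSV)[215:262,250:290].astype(int)
m=(f[...,0]>10)&(f[...,0]<32)&(f[...,1]>110);v,u=np.nonzero(m);print(len(u),np.c_[u+250,v+215][:40].tolist())
# foot plate
f=cv2.cvtColor(t['frame'],cv2.COLOR_RGB2HSV)[205:270,190:270];m=((f[...,1]<90)&(f[...,2]<90)).astype(np.uint8)
cs=max(cv2.findContours(m,0,2)[0],key=cv2.contourArea);print('plate',cv2.minAreaRect(plane(t,cs[:,0]+[190,205],.012)[:,:2].astype(np.float32)))
im=s['frame'][160:270,220:310,::-1]; im2=t['frame'][195:270,185:275,::-1]
cv2.imwrite('pics/c.png',np.hstack([cv2.resize(im,(440,540),interpolation=2),cv2.resize(im2,(360,540*1),interpolation=2)])[:, :800])
E
```

```text
table [[ 3.87908497e-01 -1.47600636e-01  4.36392215e-04]
 [ 5.71338363e-01  4.72262356e-02  1.50775756e-01]] [[ 0.55424785  0.20083607 -0.00134691]]
gripTop n 218 mean [0.45560137 0.04137694 0.20001034] min [0.4390521  0.02435012 0.18503693] max [0.47249011 0.06080975 0.20784562] red [0.45828162 0.0585659  0.18805105] 21 [218.04761905 224.9047619 ]
arm n 262 mean [0.5214494  0.03052769 0.15052523] min [0.48633959 0.01569814 0.14332492] max [0.55765598 0.045876   0.15523485] red [nan nan nan] 0 [nan nan]
arm line [ 0.9861207  -0.16603015  0.5214494   0.03052769]
cam n 1358 mean [0.59073791 0.01924521 0.17337801] min [ 0.53634906 -0.03891333  0.14218045] max [0.63487381 0.07433932 0.18338096] red [nan nan nan] 0 [nan nan]
camrect ((0.584772527217865, 0.018659193068742752), (0.11140701919794083, 0.09456562995910645), 85.9410400390625)
side n 431 mean [0.45609468 0.05170639 0.18015351] min [0.44091841 0.02823429 0.15002386] max [0.49800769 0.06581431 0.20340951] red [0.46015399 0.05976491 0.18943638] 25 [260.44 193.32]
30 [[270, 232], [271, 232], [272, 232], [273, 232], [274, 232], [270, 233], [271, 233], [272, 233], [273, 233], [274, 233], [275, 233], [270, 234], [271, 234], [272, 234], [273, 234], [274, 234], [275, 234], [270, 235], [271, 235], [272, 235], [273, 235], [274, 235], [270, 236], [271, 236], [272, 236], [273, 236], [274, 236], [271, 237], [272, 237], [273, 237]]
plate ((0.4461107850074768, 0.04290991276502609), (0.16085676848888397, 0.13077004253864288), 81.15361785888672)<stdin>:8: RuntimeWarning: Mean of empty slice.
  ret = um.true_divide(
```

View pics/c.png

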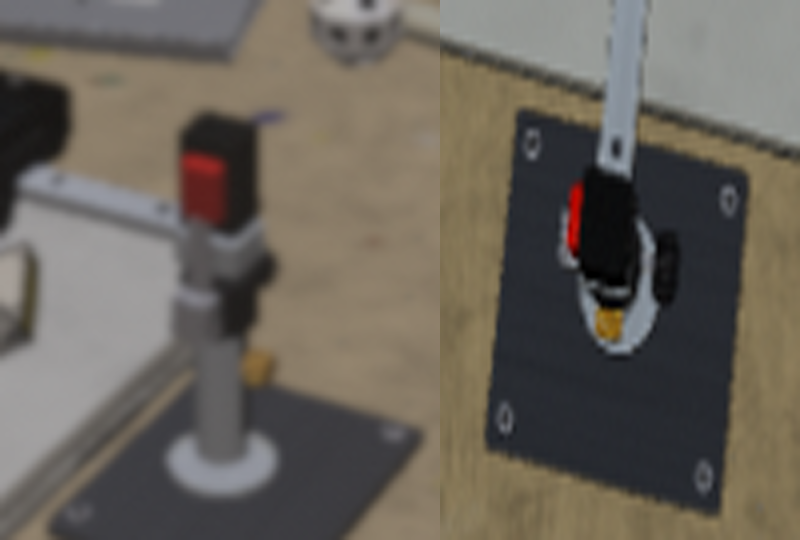

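Axis ≈ (0.457, 0.041), yaw ≈ −9.2° (the arm line, plate, grip and red button agree). The brass screw is at about (272,234) in the side view. I'll move to a hover by way of the right-hand side.

servo_tool(
  series=[
    [[0.7,-0.47,-0.26,0,0,0.132,1],[0.7,-0.47,-0.26,0,0,0.132,1],[0.7,-0.47,-0.26,0,0,0.132,1],[0.7,-0.47,-0.26,0,0,0.132,1],[0.7,-0.47,-0.26,0,0,0.132,1],[0.7,-0.47,-0.26,0,0,0.132,1],[0.7,-0.47,-0.26,0,0,0.132,1],[0.7,-0.47,-0.26,0,0,0.132,1]],
  ],
)

```text
time_s: 0.77
tool_pos: [0.3364, -0.4356, 0.3023]
tool_rot: [180.0, -0.2, -8.6]
force: [0.3, 0.2, 1.2]
grip_width: 0.0867
grasp_force: 0.0
```

Run:
```python
from h import *
s=fix(pickle.load(open('side.pkl','rb')))
uv=[(272.3,234.4)];d=s['depth'][234,272]
print('depth pt',pts(s,[(272,234),(273,235)]))
r=rays(s,uv)[0];o=np.array(s['origin'])
n=np.array([-.16,-.987,0]) # plane y=0 of stand through axis
k=((np.array([.457,.041,0])-o)@n)/(r@n);print('screw',o+k*r)
g=get_obs();print(g['tool_pos'],g['tool_rot'],g['qpos'],g['time_s'])
c=cam('wrist');print(np.round(c['mount'],3))
```

```text
depth pt [[0.43691462 0.05035035 0.08113951]
 [0.43432524 0.05070295 0.07915457]]
screw [0.43848444 0.04400151 0.07573066]
[ 0.33641463 -0.43558069  0.30232891] [179.98135361  -0.19288653  -8.6329605 ] [ 59.70443775   5.00884956 -10.80678881  90.03570396   0.83074879
  84.8851974  -49.7666562 ] 0.7667
[[ 0.002 -0.965 -0.264  0.072]
 [ 1.     0.002  0.     0.   ]
 [ 0.    -0.264  0.965 -0.161]
 [ 0.     0.     0.     1.   ]]
```

servo_tool(
  series=[
    [[0.38,-0.86,0,0,0,0,1],[0.38,-0.86,0,0,0,0,1],[0.38,-0.86,0,0,0,0,1],[0.38,-0.86,0,0,0,0,1],[0.38,-0.86,0,0,0,0,1],[0.38,-0.86,0,0,0,0,1],[0.38,-0.86,0,0,0,0,1],[0.38,-0.86,0,0,0,0,1],[0.38,-0.86,0,0,0,0,1]],
  ],
)

```text
time_s: 1.57
tool_pos: [0.4852, -0.2028, 0.2996]
tool_rot: [180.0, 0.1, -9.0]
force: [0.2, -0.8, -0.7]
grip_width: 0.0869
grasp_force: 0.0
```

servo_tool(
  series=[
    [[-0.22,-0.79,0,0,0,0,1],[-0.22,-0.79,0,0,0,0,1],[-0.22,-0.79,0,0,0,0,1],[-0.22,-0.79,0,0,0,0,1],[-0.22,-0.79,0,0,0,0,1],[-0.22,-0.79,0,0,0,0,1],[-0.22,-0.79,0,0,0,0,1],[-0.22,-0.79,0,0,0,0,1],[-0.22,-0.79,0,0,0,0,1],[-0.22,-0.79,0,0,0,0,1]],
  ],
)

```text
time_s: 2.4
tool_pos: [0.4579, 0.0382, 0.3001]
tool_rot: [180.0, 0.0, -9.5]
force: [0.4, -0.1, 0.0]
grip_width: 0.0871
grasp_force: 0.0
```

Run:
```python
from h import *
g=get_obs();print(g['tool_pos'],g['tool_rot'],g['qpos'],g['time_s'])
c=fix(cam('wrist'));cv2.imwrite('pics/d.png',c['frame'][:,:,::-1])
vv,uu=np.mgrid[0:384,0:512];uv=np.c_[uu.ravel(),vv.ravel()];p=pts(c,uv);f=c['frame'].reshape(-1,3).astype(int)
near=np.hypot(p[:,0]-.457,p[:,1]-.041)<.035
red=(f[:,0]>100)&(f[:,0]>2.2*f[:,1])&near
a=np.radians(-9.2);X=np.array([np.cos(a),np.sin(a)]);Y=np.array([-X[1],X[0]])
q=(p[:,:2]-[.457,.041])
k=near&(p[:,2]>.196)&(p[:,2]<.208)
for n,m in(('top',k),('red',red&(p[:,2]>.1))):
    if m.sum(): print(n,m.sum(),np.percentile(np.c_[q[m]@X,q[m]@Y,p[m,2]],[2,50,98],axis=0).round(4).tolist(), cv2.minAreaRect(p[m,:2].astype(np.float32)))
```

```text
[0.45786824 0.03818252 0.30013388] [ 1.79974206e+02  4.29076649e-02 -9.45927249e+00] [  33.25552202   -6.454762    -37.53568734  100.30881726   -3.92806034
   84.87755034 -103.20900944] 2.4
top 1030 [[-0.014, -0.014, 0.1971], [0.0015, -0.0006, 0.2006], [0.0157, 0.0127, 0.2021]] ((0.457663893699646, 0.040225207805633545), (0.027376750484108925, 0.03054184466600418), 80.0738754272461)
red 167 [[-0.0099, 0.0127, 0.1861], [0.0019, 0.0162, 0.1897], [0.0107, 0.0198, 0.1991]] ((0.4604339897632599, 0.05709310621023178), (0.007195681799203157, 0.021789979189634323), 79.30630493164062)
```

View pics/d.png

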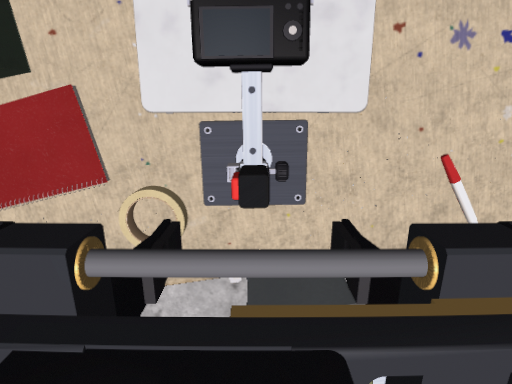

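The wrist view shows the grip (253,187) with the red button on its left, centred under the tool and square to it, so I'm descending.

servo_tool(
  series=[
    [[0,-0.008,0.07,0,0,0,1],[0,-0.008,0.14,0,0,0,1],[0,-0.008,0.21,0,0,0,1],[0,-0.008,0.28,0,0,0,1],[0,-0.008,0.34,0,0,0,1],[0,-0.008,0.39,0,0,0,1],[0,-0.008,0.43,0,0,0,1],[0,-0.008,0.46,0,0,0,1],[0,-0.008,0.477,0,0,0,1],[0,-0.008,0.477,0,0,0,1],[0,-0.008,0.477,0,0,0,1]],
  ],
)

```text
time_s: 3.37
tool_pos: [0.4584, 0.0433, 0.1577]
tool_rot: [-180.0, -0.0, -9.2]
force: [0.5, 0.4, -0.1]
grip_width: 0.0876
grasp_force: 0.0
```

servo_tool(
  series=[
    [[0,0.008,0,0,0,0,0.6],[0,0.008,0,0,0,0,0.5],[0,0.008,0,0,0,0,0.4],[0,0.008,0,0,0,0,0.3],[0,0.008,0,0,0,0,0.2],[0,0.008,0,0,0,0,0.1],[0,0.008,0,0,0,0,0],[0,0.008,0,0,0,0,0],[0,0.008,0,0,0,0,0],[0,0.008,0,0,0,0,0],[0,0.008,0,0,0,0,0],[0,0.008,0,0,0,0,0]],
  ],
  grip_force=35,
)

```text
time_s: 4.37
tool_pos: [0.4577, 0.0408, 0.1575]
tool_rot: [180.0, 0.0, -9.2]
force: [-1.3, -1.7, 1.9]
grip_width: 0.0276
grasp_force: 35.0
```

Squeezed to about 28 mm, so the button is in, and side forces are small. Now I'm drawing it up slowly.

servo_tool(
  series=[
    [[0,0,-0.006,0,0,0,0],[0,0,-0.016,0,0,0,0],[0,0,-0.028,0,0,0,0],[0,0,-0.04,0,0,0,0],[0,0,-0.052,0,0,0,0],[0,0,-0.064,0,0,0,0],[0,0,-0.076,0,0,0,0],[0,0,-0.088,0,0,0,0],[0,0,-0.1,0,0,0,0],[0,0,-0.112,0,0,0,0],[0,0,-0.124,0,0,0,0],[0,0,-0.136,0,0,0,0]],
  ],
)

```text
time_s: 5.37
tool_pos: [0.4575, 0.0411, 0.1985]
tool_rot: [180.0, 0.0, -9.2]
force: [1.6, -4.5, -6.6]
grip_width: 0.028
grasp_force: 35.0
```

servo_tool(
  series=[
    [[0,0,-0.012,0,0,0,0],[0,0,-0.024,0,0,0,0],[0,0,-0.034,0,0,0,0],[0,0,-0.044,0,0,0,0],[0,0,-0.054,0,0,0,0],[0,0,-0.064,0,0,0,0],[0,0,-0.074,0,0,0,0],[0,0,-0.084,0,0,0,0],[0,0,-0.096,0,0,0,0],[0,0,-0.108,0,0,0,0],[0,0,-0.12,0,0,0,0],[0,0,-0.132,0,0,0,0]],
  ],
)

```text
time_s: 6.37
tool_pos: [0.4574, 0.0412, 0.2374]
tool_rot: [180.0, 0.0, -9.2]
force: [2.2, -4.1, -10.3]
grip_width: 0.0279
grasp_force: 35.0
```

servo_tool(
  series=[
    [[0,0,-0.01,0,0,0,0],[0,0,-0.02,0,0,0,0],[0,0,-0.03,0,0,0,0],[0,0,-0.038,0,0,0,0],[0,0,-0.046,0,0,0,0],[0,0,-0.054,0,0,0,0],[0,0,-0.06,0,0,0,0],[0,0,-0.066,0,0,0,0],[0,0,-0.072,0,0,0,0]],
  ],
)

```text
time_s: 7.12
tool_pos: [0.4575, 0.0412, 0.259]
tool_rot: [180.0, 0.0, -9.2]
force: [2.4, -5.1, -9.5]
grip_width: 0.0281
grasp_force: 35.0
```

servo_tool(
  series=[
    [[0,0,-0.004,0,0,0,0],[0,0,-0.008,0,0,0,0],[0,0,-0.012,0,0,0,0],[0,0,-0.016,0,0,0,0]],
  ],
)

```text
time_s: 7.45
tool_pos: [0.4575, 0.0412, 0.2637]
tool_rot: [180.0, 0.0, -9.2]
force: [1.6, -5.6, -10.4]
grip_width: 0.0278
grasp_force: 35.0
```

servo_tool(
  series=[
    [[0,0,-0.003,0,0,0,0],[0,0,-0.006,0,0,0,0],[0,0,-0.009,0,0,0,0]],
  ],
)

```text
time_s: 7.7
tool_pos: [0.4575, 0.0412, 0.2664]
tool_rot: [180.0, 0.0, -9.2]
force: [1.3, -4.2, -9.3]
grip_width: 0.0278
grasp_force: 35.0
```

servo_tool(
  series=[
    [[0,0,-0.003,0,0,0,0],[0,0,-0.006,0,0,0,0],[0,0,-0.009,0,0,0,0]],
  ],
)

```text
time_s: 7.95
tool_pos: [0.4575, 0.0412, 0.2691]
tool_rot: [180.0, 0.0, -9.2]
force: [2.1, -4.7, -10.1]
grip_width: 0.028
grasp_force: 35.0
```

servo_tool(
  series=[
    [[0,0,-0.003,0,0,0,0],[0,0,-0.006,0,0,0,0]],
  ],
)

```text
time_s: 8.12
tool_pos: [0.4572, 0.0412, 0.27]
tool_rot: [180.0, 0.1, -9.2]
force: [3.1, -5.5, -19.5]
grip_width: 0.0281
grasp_force: 35.0
```

servo_tool(
  series=[
    [[0,0,-0.003,0,0,0,0],[0,0,-0.006,0,0,0,0]],
  ],
)

```text
time_s: 8.28
tool_pos: [0.4569, 0.0411, 0.2702]
tool_rot: [-180.0, 0.2, -9.2]
force: [6.5, -4.5, -24.7]
grip_width: 0.0281
grasp_force: 35.0
```

Force jumps and the height stalls at z = 0.270. That puts the middle tube's travel at about 52 mm, which fits the measured screw height. I'll hold and check.

servo_tool(
  series=[
    [[0,0,0.002,0,0,0,0],[0,0,0.002,0,0,0,0],[0,0,0.002,0,0,0,0],[0,0,0.002,0,0,0,0],[0,0,0.002,0,0,0,0],[0,0,0.002,0,0,0,0]],
  ],
)

```text
time_s: 8.78
tool_pos: [0.457, 0.0411, 0.2701]
tool_rot: [180.0, 0.2, -9.2]
force: [4.3, -4.9, -18.9]
grip_width: 0.0283
grasp_force: 35.0
```

Run:
```python
from h import *
s=fix(cam('side'))
vv,uu=np.mgrid[100:190,180:290];uv=np.c_[uu.ravel(),vv.ravel()];p=pts(s,uv);f=s['frame'][uv[:,1],uv[:,0]].astype(int)
cam0=pickle.load(open('side.pkl','rb'));fix(cam0)
def camtop(c,v0,v1):
    vv,uu=np.mgrid[v0:v1,180:240];p=pts(c,np.c_[uu.ravel(),vv.ravel()]);q=p[(np.hypot(p[:,0]-.598,p[:,1]-.018)<.03)]
    return np.percentile(q[:,2],[50,90,98])
print(camtop(cam0,150,260),camtop(s,90,260))
g=get_obs();print(g['tool_pos'],g['force'],g['time_s'])
cv2.imwrite('pics/e.png',cv2.resize(s['frame'][80:270,170:330,::-1],None,fx=3,fy=3,interpolation=2))
```

```text
[0.08190537 0.17704644 0.17836642] [0.08275248 0.28939549 0.29034487]
[0.4570234  0.04110801 0.27016625] [  4.70162027  -5.58286644 -19.1122891 ] 8.8333
```

View pics/e.png

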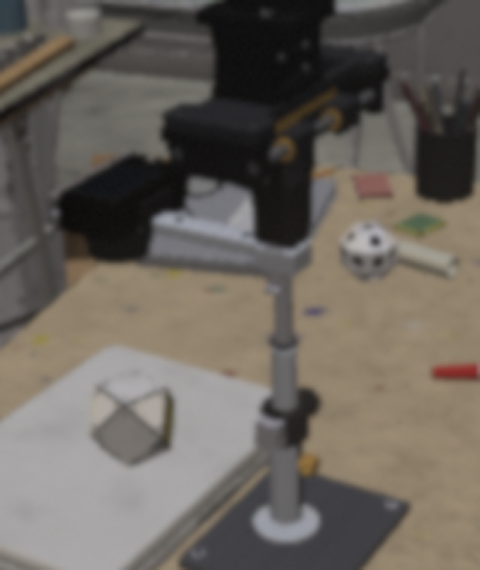

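Both tubes are out. The camera rose 112 mm, the same as the tool, so nothing slipped, and the hold is steady at 19 N pull. The model is untouched on the light box.

```bash
python3 -c "
from cell import env;print(env.sign_off())"
```

```text
the job is handed in; nothing more can be done
None
```

The column is drawn up past the first stop to the second stop (about 112 mm of lift), and the arm is still holding it there by the grip; the job is handed in.

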